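# Empty the adapter magazine

## Task

Empty the adapter magazine: slide its safety catch fully back, slide the shutter fully open, and with the push rod push every adapter cup that is in it out through the far side into its collecting tray, never touching the cups with the gripper or arm. When all the cups are out, close the shutter fully and then slide the catch fully home so that it is locked again. Leave the push rod lying in the shallow tool tray and do not disturb the other things on the desk.

Things in the scene. Friction and masses are not known exactly. Their poses are not given: they have to be found in the camera images.
- magazine: Fixed aluminium block 45 mm deep (x), 272 wide (y), top 86 mm above the desk, on a base plate. Origin on the desk under the block's centre; x from the entry face (x -22.5 mm, robot side) to the exit face (+22.5). Five 26 mm bores along x, axes 46 mm up at y -108, -54, 0, 54, 108. Behind, at x 23 to 114, the open collecting tray: floor 6 mm up, five 51 mm lanes, back wall 50 mm high.
- bore1 (a point): centre of the entry mouth of bore 1 of the magazine (y = -108 mm), axes as the magazine; the bore runs 45 mm along +x from here
- bore2 (a point): centre of the entry mouth of bore 2 of the magazine (y = -54 mm), axes as the magazine; the bore runs 45 mm along +x from here
- bore3 (a point): centre of the entry mouth of bore 3 of the magazine (y = 0 mm), axes as the magazine; the bore runs 45 mm along +x from here
- bore4 (a point): centre of the entry mouth of bore 4 of the magazine (y = 54 mm), axes as the magazine; the bore runs 45 mm along +x from here
- bore5 (a point): centre of the entry mouth of bore 5 of the magazine (y = 108 mm), axes as the magazine; the bore runs 45 mm along +x from here
- catch (a joint): safety catch, a slide on the magazine's top near its -y end: 0 = home (its tongue in a notch of the shutter locks it), 0.026 m = fully back, slid along the magazine's +x, away from the robot. Rubs with about 1.5 N, stays where left. The tongue enters the notch only while the shutter is within about 3 mm of closed.
- catch_tab (a point): centre of the top of the catch's upright black tab, 133 mm above the desk, moving with it; the tab is 20 mm (x) by 12 mm (y), free over the upper 35 mm; with the catch home it stands over the magazine's x = 0, y = -75 mm
- shutter (a joint): dark comb-shaped shutter before the entry face, sliding along the magazine's y: 0 = closed (28 mm teeth cover the bores), 0.027 m = fully open, slid to +y (26 mm gaps before the bores, free up to 66 mm above the desk). Plate 5 mm thick, front face at magazine x -34.5 mm. Rubs with about 2 N, stays where left, is locked while the catch is home.
- shutter_tab (a point): centre of the top of the shutter's upright black tab, 133 mm above the desk, moving with it; the tab is 20 mm (x) by 12 mm (y), free over the upper 35 mm; closed, it stands over the magazine's x = -32, y = 30 mm
- adapter1: white adapter cup, a cylinder 24 mm in diameter and 36 mm long, 30 g, closed end towards the robot; lies loose in bore 1 at the start, about centred in its length; may be absent. Origin at its centre, x along its axis.
- adapter2: white adapter cup, a cylinder 24 mm in diameter and 36 mm long, 30 g, closed end towards the robot; lies loose in bore 2 at the start, about centred in its length; may be absent. Origin at its centre, x along its axis.
- adapter3: white adapter cup, a cylinder 24 mm in diameter and 36 mm long, 30 g, closed end towards the robot; lies loose in bore 3 at the start, about centred in its length; may be absent. Origin at its centre, x along its axis.
- adapter4: white adapter cup, a cylinder 24 mm in diameter and 36 mm long, 30 g, closed end towards the robot; lies loose in bore 4 at the start, about centred in its length; may be absent. Origin at its centre, x along its axis.
- adapter5: white adapter cup, a cylinder 24 mm in diameter and 36 mm long, 30 g, closed end towards the robot; lies loose in bore 5 at the start, about centred in its length; may be absent. Origin at its centre, x along its axis.
- rod: push rod, 110 to 175 g: a square black handle 24 x 24 x 70 mm with a steel rod 12 mm in diameter and 115 mm long out of one end. Origin at the handle's centre on the axis (12 mm above the desk when lying); x along the rod to its tip, 150 mm from the origin; the handle spans x -35 to 35 mm; balances at about x 7 mm.
- rod_tip (a point): centre of the rod's tip face
- tool_tray: shallow steel tool tray, fixed: 218 mm (x) by 108 mm (y) outside, rim 16 mm above the desk, walls 4 mm, floor 4 mm thick. Origin on the desk under its centre.
- gel_bottle: bystander: clear bottle, 56 mm in diameter, 90 mm tall, origin under its centre
- specimen_cup: bystander: lidded cup, 56 mm in diameter, 60 mm tall, origin under its centre
- stamp: bystander: desk stamp, 45 x 60 x 70 mm, origin under its centre
- marker: bystander: marker lying on the desk, 130 x 12 x 12 mm, origin under its centre
- tape_dispenser: bystander: tape dispenser, 140 x 50 x 75 mm, origin under its centre
Mind the look-alikes: they are no part of the job. There is more than one size of the rod; the one meant has the size given above.

How it is judged:
By the outcome, as a careful person would: the job done as asked, in the order asked, and still so for the second after the job is handed in, with the robot touching nothing.
Of adapter1, adapter2, adapter3, adapter4, adapter5 only 3 to 5 are there at a start; the rules pass over those that are not, and their reading is None.
At some moment in a run one of rod may be knocked a few centimetres aside while the robot is not near it.
Once in a run the grip may slacken for a moment while it holds something.
It also fails if it takes over 210 s, if anything falls off the work surface, if the arm or the gripper's body presses on something with over 40 N, if the wrist force passes 120 N, or if a joint passes its speed limit or range.

## Robot

A 6-joint arm with a two-finger parallel gripper is mounted at the origin on the work surface. World frame = base frame: x ahead of the robot, y to its left, z up, the work surface at z = 0. Lengths are in m, angles in rad, forces in N, time in s.
With the tool pointing down it reaches from about 0.35 to 0.775 m from the base axis. Payload 7.3 kg.
Tool frame: the origin (TCP) lies midway between the tips of the shut fingers; the grasp point (between the pads) lies 19 mm behind it; x points along the fingers, y is the direction in which the jaws open and shut, and the axes are right-handed (so a half turn about x gives the same grasp; the last joint's range is limited). The gripper opens to 92 mm and grips with 3 to 60 N. Pads are 19 mm wide; open, the fingers measure 130 mm over their backs; the gripper's body (75 mm by 190 mm) begins 47 mm behind the grasp point.
Start: joints at [1.05, 0.342, 1.524, -0, 1.275, -0.146], TCP at [0.192, 0.489, 0.227] pointing down, gripper open.
Joint ranges: [-2.53, 2.53], [-0.77, 2.02], [0.04, 2.7], [-1, 4.14], [0.28, 2.66], [-3.11, 3.11]. Speed limits (rad/s): [2.57, 2.57, 3.14, 3.14, 3.14, 3.14].

## Interface

Orientations are given as a unit quaternion [x, y, z, w].
In Python, from cell import r, vision, sign_off gives the robot as it stands.
- The arm moves only by the tool drive_tool, never from a script. Its argument "motion" is a list that holds one entry, the list of rows, each a list of 7 numbers: the turn, a rotation vector about the world's x, y, z in degrees, then the shift along the world's x, y, z in mm, then the opening, from 0 (shut) to 1 (fully open). In form: [[[rx, ry, rz, dx, dy, dz, claw], ...]]. A call has 1 to 12 rows; each row is the pose to reach, as a shift and turn from the pose measured when the call began; what a row does not reach only later rows make up. A row lasts 1/10 s, in which the tool goes at most 50 mm and 8.59 degrees, less where a joint would pass 70% of its speed; a pose out of reach is approached as far as the arm can. A call with a gripper value outside its range is refused whole. The fingers move at their own pace and stop on an object; "newtons" is the grip in N (left out, the last holds). Time passes only in rows, so rows that repeat a pose let the fingers close. It gives the time, the measured TCP pose, the force and the opening at its end, in the units of the state.
- r.read_state(): the state, without advancing time (a new reading comes with each control period).
- vision.get_image(name): name is "side" or "top"; returns a dict with "color" (384x512x3 uint8, red, green, blue), "camera_matrix" (3x3 intrinsics, pixels), "eye" and "orientation" of the camera in the world. Camera axes: x right, y down, z forward; pixel columns grow to the right and rows downward; lengths in m; the calibration is good to about 2 mm. A picture is of the moment at which its call begins. There is no depth.
- sign_off(): hands the job in, once; it reports no verdict.
The state is a dict: "clock": time; "joints": joint angles; "qvel": joint speeds; "tau": joint torques, N m; "position": TCP position; "ee_rot": TCP orientation; "force": force on the tool from outside, world axes, zero at the start; "ft_torque": the same for the moment, N m; "finger_gap": finger opening in m.
Only numpy, scipy, OpenCV 4.12 (cv2) and the standard library are available. Lean on these libraries where they do the work, as an engineer would, in place of code of your own. Each camera call takes 0.05 s, during which the arm holds its last target. There are 200 camera calls.

## Working session

There is one attempt and no reset: what is moved stays moved. The work goes in short steps, Python scripts to look and compute and a tool call to move; the robot and the scene stay as the last step left them, time stands still between calls to the robot, and variables do not carry over. Pictures are saved under pics/ and viewed, on a budget of 14 in all, crops included, one or two more only if the job needs it, and the job is handed in when it is done.

Besides the shell and the picture viewer there is one more tool, called after ">>>" as name(argument=value, ...) on one line, values as JSON. drive_tool: Moves the arm, as the interface text tells. Its arguments: {"type":"object","properties":{"motion":{"type":"array","items":{"type":"array","items":{"type":"array","items":{"type":"number"}}}},"newtons":{"type":"number"}},"required":["motion"]}

```bash
ls; mkdir -p pics; cat > h.py <<'E'
import numpy as np, cv2, json
from scipy.spatial.transform import Rotation as R
from cell import r, vision, sign_off
def snap(cam, fn, crop=None, s=1):
    d=vision.get_image(cam); im=d["color"][:,:,::-1]
    cv2.imwrite('pics/raw_'+fn, im)
    if crop: x0,y0,x1,y1=crop; im=im[y0:y1,x0:x1]
    cv2.imwrite('pics/'+fn, cv2.resize(im,None,fx=s,fy=s,interpolation=cv2.INTER_CUBIC))
    json.dump({k:np.array(d[k]).tolist() for k in("camera_matrix","eye","orientation")},open(f'cal_{cam}.json','w'))
def cal(cam):
    d=json.load(open(f'cal_{cam}.json')); o=np.array(d["orientation"])
    M=R.from_quat(o).as_matrix() if o.size==4 else o.reshape(3,3)
    return np.array(d["camera_matrix"]),np.array(d["eye"]),M
def at(cam,u,v,z):
    K,e,M=cal(cam); ray=M@np.linalg.solve(K,[u,v,1.]); return e+ray*(z-e[2])/ray[2]
def px(cam,p):
    K,e,M=cal(cam); q=K@(M.T@(np.array(p)-e)); return q[:2]/q[2]
E
python3 - <<'E'
from h import *
snap('top','t0.png',None,1.56); snap('side','s0.png',None,1.56)
for c in('top','side'): print(cal(c))
print(r.read_state())
E
```

```text
pics
(array([[421.21833009,   0.        , 255.09422711],
       [  0.        , 421.21833009, 187.08944208],
       [  0.        ,   0.        ,   1.        ]]), array([0.36094445, 0.02019409, 1.33667666]), array([[-0.0016154 , -0.99265538,  0.12096563],
       [-0.99966289, -0.00153162, -0.02591828],
       [ 0.0259132 , -0.12096672, -0.99231828]]))
(array([[403.56092713,   0.        , 255.57044094],
       [  0.        , 403.56092713, 190.4038485 ],
       [  0.        ,   0.        ,   1.        ]]), array([ 0.20068466, -0.90628052,  1.17598843]), array([[ 0.95370751, -0.21440017,  0.21088991],
       [-0.30014037, -0.72267358,  0.62262241],
       [ 0.01891421, -0.65709624, -0.75356936]]))
{'clock': 0.1, 'joints': array([ 1.05003718e+00,  3.42662234e-01,  1.52486025e+00,  1.32146766e-05,
        1.27538812e+00, -1.45981332e-01]), 'qvel': array([-0.00123492, -0.00026549, -0.00280603,  0.00086453,  0.0009349 ,
       -0.00052719]), 'tau': array([ 5.18627203e-04, -4.32007778e+01, -2.44691348e+01,  7.18602701e-02,
        5.26497304e-02, -3.89400998e-05]), 'position': array([0.19198476, 0.48828275, 0.22613106]), 'ee_rot': array([ 0.13129232,  0.69488448, -0.13217002,  0.69457107]), 'force': array([-0.370734  , -0.66016638, -0.30020201]), 'ft_torque': array([-0.05081002, -0.0338531 ,  0.01848011]), 'finger_gap': 0.09194436637835048}
```

View pics/t0.png

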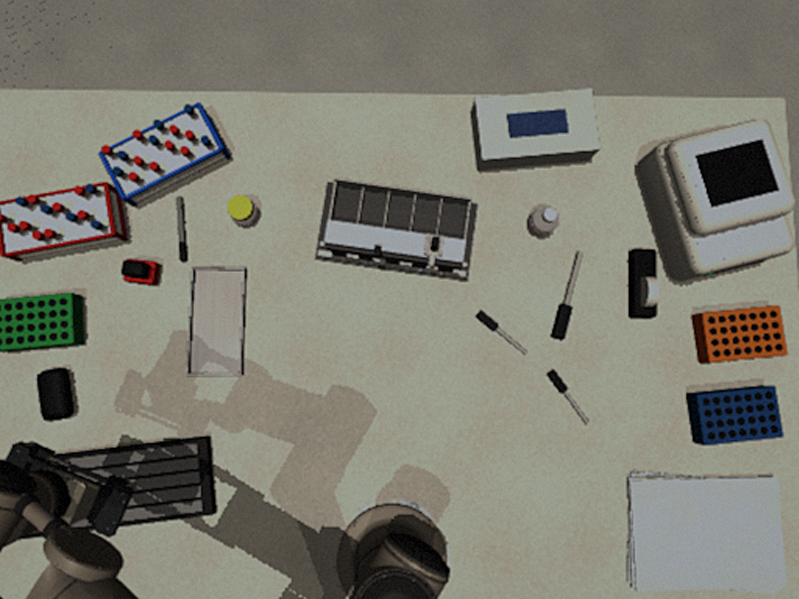

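View pics/s0.png

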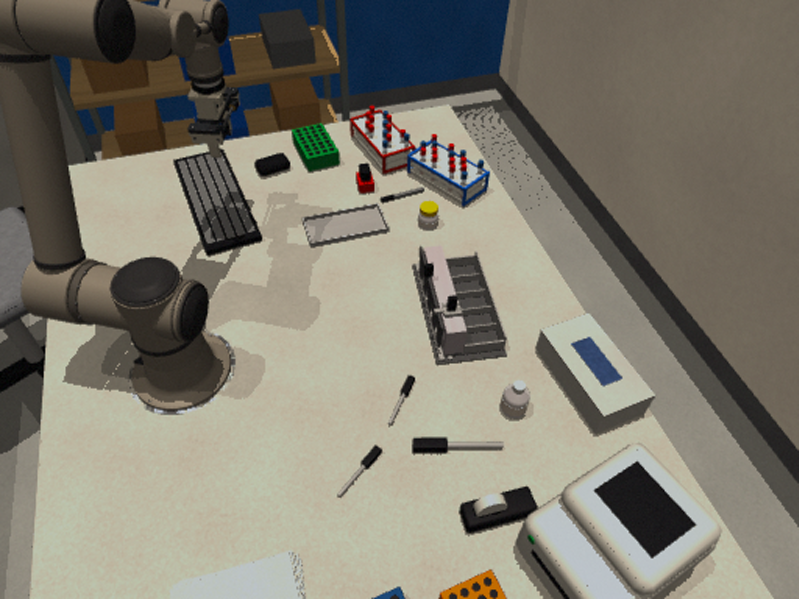

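The top view shows the magazine at (395,230), the tray at (217,320), and three rods at (500,333), (567,295) and (568,397). I need enlarged crops.

```bash
python3 - <<'E'
from h import *
t=cv2.imread('pics/raw_t0.png')
a=t[108:188,195:315]; b=t[155:275,295:385]
cv2.imwrite('pics/c1.png',cv2.resize(a,None,fx=6.6,fy=6.6,interpolation=cv2.INTER_CUBIC))
cv2.imwrite('pics/c2.png',cv2.resize(b,None,fx=5,fy=5,interpolation=cv2.INTER_CUBIC))
s=cv2.imread('pics/raw_s0.png')[150:240,255:335]
cv2.imwrite('pics/c3.png',cv2.resize(s,None,fx=6.6,fy=6.6,interpolation=cv2.INTER_CUBIC))
E
```

```text
(no output)
```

View pics/c1.png

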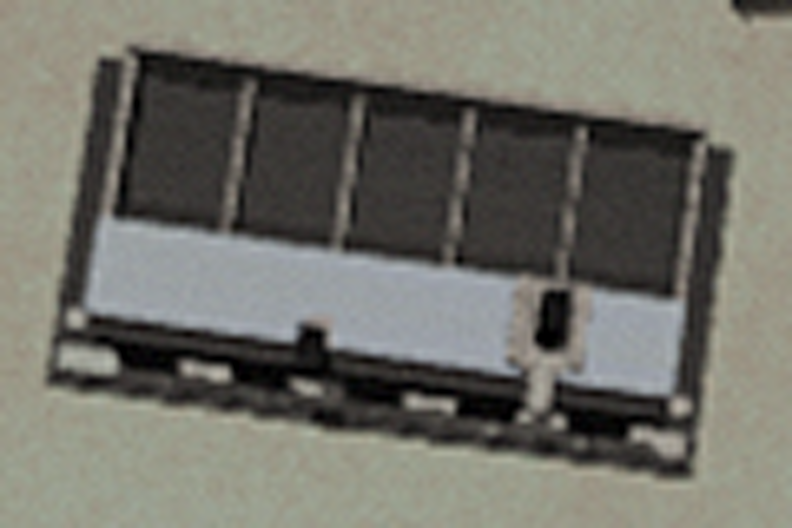

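View pics/c2.png

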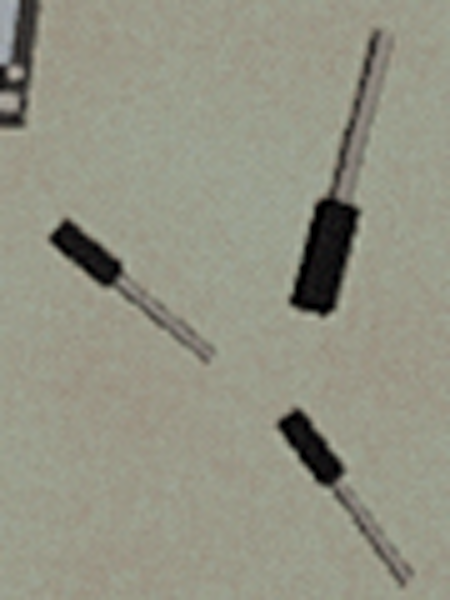

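View pics/c3.png

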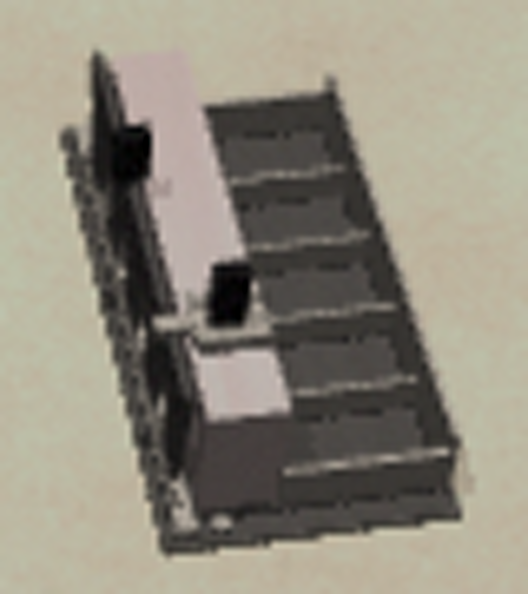

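```bash
cat >> h.py <<'E'
def cp(cam,x,y,x0,y0,s,z): return at(cam,(x+.5)/s-.5+x0,(y+.5)/s-.5+y0,z)
E
python3 - <<'E'
from h import *
np.set_printoptions(precision=4,suppress=True)
C={k:cp('top',*p,195,108,6.6,.086) for k,p in dict(FL=(115,215),NL=(87,314),FR=(684,298),NR=(669,396)).items()}
for k in C: print(k,C[k])
print('dims',np.linalg.norm(C['FL']-C['FR']),np.linalg.norm(C['NL']-C['NR']),np.linalg.norm(C['FL']-C['NL']))
c=sum(C.values())/4; d=(C['FL']-C['FR']+C['NL']-C['NR']); print('mag',c,'yaw',np.degrees(np.arctan2(-d[0],d[1])))
# side block top corners: far-left corner etc
for n,p in dict(NR=(195,418),FR=(290,410),NL=(112,60),FL=(183,52)).items(): print('side',n,cp('side',*p,255,150,6.6,.086))
print('shut tab',cp('top',313,328,195,108,6.6,.133),'catch tab',cp('top',553,310,195,108,6.6,.133), 'catch px')
for n,q in dict(A=((62,230),(112,277),(210,355)),B=((312,308),(342,203),(382,33)),Cc=((290,418),(335,480),(406,580))).items():
    P=[cp('top',*p,295,155,5,.012) for p in q]
    print(n,P,[np.linalg.norm(P[i+1]-P[i]) for i in(0,1)])
T=[at('top',x/1.56,y/1.56,.016) for x,y in((193,268),(246,268),(243,376),(189,374))]; print(np.array(T),sum(T)/4)
E
```

```text
FL [0.6563 0.1177 0.086 ]
NL [0.6101 0.13   0.086 ]
FR [ 0.6185 -0.1434  0.086 ]
NR [ 0.5729 -0.1358  0.086 ]
dims 0.2637740955151046 0.26837795670220577 0.04778027066983094
mag [ 0.6144 -0.0079  0.086 ] yaw -8.0921335578805
side NR [ 0.5688 -0.131   0.086 ]
side FR [ 0.6181 -0.1402  0.086 ]
side NL [0.6134 0.1315 0.086 ]
side FL [0.6556 0.1261 0.086 ]
shut tab [0.5948 0.0266 0.133 ] catch tab [ 0.6032 -0.0792  0.133 ] catch px
A [array([ 0.4796, -0.1788,  0.012 ]), array([ 0.4498, -0.21  ,  0.012 ]), array([ 0.4006, -0.271 ,  0.012 ])] [np.float64(0.04315316662386153), np.float64(0.0783812578702562)]
B [array([ 0.4302, -0.3366,  0.012 ]), array([ 0.4969, -0.3579,  0.012 ]), array([ 0.6069, -0.3875,  0.012 ])] [np.float64(0.07008580574004299), np.float64(0.11383507002966926)]
Cc [array([ 0.3611, -0.3206,  0.012 ]), array([ 0.3225, -0.3478,  0.012 ]), array([ 0.2608, -0.3904,  0.012 ])] [np.float64(0.04723370665960922), np.float64(0.07501921534297841)]
[[0.5698 0.3993 0.016 ]
 [0.5701 0.293  0.016 ]
 [0.3534 0.2932 0.016 ]
 [0.3576 0.3996 0.016 ]] [0.4627 0.3463 0.016 ]
```

Rod B (70 mm handle, 114 mm shaft) is the one meant. The magazine is at about (0.614, -0.0055) with a yaw of -8.2°. The first target is the catch tab.

```bash
cat >> h.py <<'E'
MAG=np.array([.614,-.0055]); YAW=-8.2
def mag(x,y):  # local mm -> world m
    a=np.radians(YAW); return MAG+np.array([np.cos(a)*x-np.sin(a)*y,np.sin(a)*x+np.cos(a)*y])/1000
def delta(xy,z,yaw):  # tool down, jaws across direction 'yaw'
    s=r.read_state(); R0=R.from_quat(s['ee_rot']); a=np.radians(yaw); best=None
    for sg in(1,-1):
        y=sg*np.array([-np.sin(a),np.cos(a),0]); x=np.array([0,0,-1.]); T=np.column_stack([x,y,np.cross(x,y)])
        v=np.degrees((R.from_matrix(T)*R0.inv()).as_rotvec())
        if best is None or np.linalg.norm(v)<np.linalg.norm(best): best=v
    print('clock %.1f'%s['clock'],'pos',np.round(s['position']*1000,1),'F',np.round(s['force'],1),'gap %.1f'%(s['finger_gap']*1000),'j6 %.2f'%s['joints'][5])
    print('turn',np.round(best,1),'shift',np.round((np.array([*xy,z])-s['position'])*1000,1))
E
python3 -c "
from h import *
delta(mag(0,-75),.2,YAW)"
```

```text
clock 0.1 pos [192.  488.3 226.1] F [-0.4 -0.7 -0.3] gap 91.9 j6 -0.15
turn [ 0.1 -0.  13.3] shift [ 411.3 -568.   -26.1]
```

>>> drive_tool(motion=[[[0.1,0,13.3,411,-568,-10,0.5],[0.1,0,13.3,411,-568,-10,0.5],[0.1,0,13.3,411,-568,-10,0.5],[0.1,0,13.3,411,-568,-10,0.5],[0.1,0,13.3,411,-568,-10,0.5],[0.1,0,13.3,411,-568,-10,0.5],[0.1,0,13.3,411,-568,-10,0.5],[0.1,0,13.3,411,-568,-10,0.5],[0.1,0,13.3,411,-568,-10,0.5],[0.1,0,13.3,411,-568,-10,0.5],[0.1,0,13.3,411,-568,-10,0.5],[0.1,0,13.3,411,-568,-10,0.5]]], newtons=15)

```text
clock: 1.3
position: [0.5417, 0.0041, 0.2174]
ee_rot: [0.051, 0.706, -0.05, 0.705]
force: [1.2, 1.0, -0.4]
finger_gap: 0.0456
```

```bash
python3 -c "
from h import *
delta(mag(0,-75),.16,YAW)"
```

```text
clock 1.3 pos [541.7   4.1 217.4] F [ 1.2  1.  -0.4] gap 45.6 j6 -1.56
turn [-0.  -0.1 -0. ] shift [ 61.6 -83.8 -57.4]
```

>>> drive_tool(motion=[[[0,0,0,62,-84,-30,0.5],[0,0,0,62,-84,-57,0.5],[0,0,0,62,-84,-57,0.5],[0,0,0,62,-84,-57,0.5],[0,0,0,62,-84,-57,0.5]]])

```text
clock: 1.8
position: [0.6032, -0.0796, 0.1599]
ee_rot: [0.051, 0.706, -0.05, 0.704]
force: [0.5, -0.5, 0.8]
finger_gap: 0.0457
```

```bash
python3 -c "
from h import *
delta(mag(0,-75),.105,YAW)
snap('side','s1.png',(255,130,345,240),5.4)"
```

```text
clock 1.8 pos [603.2 -79.6 159.9] F [ 0.5 -0.5  0.8] gap 45.7 j6 -1.68
turn [-0.1 -0.2  0. ] shift [  0.1  -0.1 -54.9]
```

View pics/s1.png

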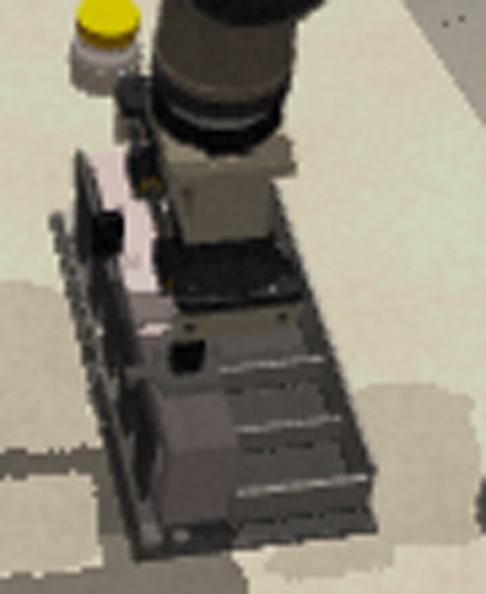

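```bash
python3 -c "
from h import *
f=lambda p:np.round((px('side',p)-[255,130])*5.4)
print('tcp',f(r.read_state()['position']),'tab top',f([*mag(0,-75),.133]),'tab mid',f([*mag(0,-75),.115]), 'f+',f([*mag(0,-40),.16]),'f-',f([*mag(0,-110),.16]),'f- top',f([*mag(0,-110),.22]))
for c in((-1,-1),(1,-1)): print(f([*mag(22.5*c[0],-136),.086]))"
```

```text
tcp [189. 299.] tab top [186. 329.] tab mid [184. 347.] f+ [177. 260.] f- [202. 343.] f- top [210. 277.]
[166. 453.]
[235. 445.]
```

>>> drive_tool(motion=[[[0,0,0,0,0,-30,0.5],[0,0,0,0,0,-55,0.5],[0,0,0,0,0,-55,0.5],[0,0,0,0,0,-55,0],[0,0,0,0,0,-55,0],[0,0,0,0,0,-55,0],[0,0,0,0,0,-55,0],[0,0,0,0,0,-55,0]]], newtons=15)

```text
clock: 2.65
position: [0.604, -0.078, 0.1066]
ee_rot: [0.052, 0.705, -0.049, 0.705]
force: [-0.4, 1.6, 7.1]
finger_gap: 0.0117
```

>>> drive_tool(motion=[[[0,0,0,7,-1,1,0],[0,0,0,14,-2,1,0],[0,0,0,20.8,-3,1,0],[0,0,0,26.7,-3.9,1,0],[0,0,0,27.7,-4,1,0],[0,0,0,27.7,-4,1,0]]])

```text
clock: 3.25
position: [0.6301, -0.0817, 0.1067]
ee_rot: [0.052, 0.707, -0.049, 0.703]
force: [-7.1, 1.8, -3.8]
finger_gap: 0.0121
```

>>> drive_tool(motion=[[[0,0,0,0,0,0,0.4],[0,0,0,0,0,0,0.4],[0,0,0,0,0,0,0.4],[0,0,0,0,0,40,0.4],[0,0,0,0,0,50,0.4],[0,0,0,0,0,50,0.4]]])

```text
clock: 3.85
position: [0.6318, -0.0822, 0.1595]
ee_rot: [0.051, 0.705, -0.05, 0.706]
force: [0.1, -0.3, -0.2]
finger_gap: 0.0368
```

```bash
python3 -c "
from h import *
delta(mag(-32,31.5),.157,YAW)"
```

```text
clock 3.9 pos [631.8 -82.2 159.5] F [ 0.1 -0.3 -0.2] gap 36.8 j6 -1.68
turn [-0.1  0.1 -0. ] shift [-45.  112.4  -2.5]
```

>>> drive_tool(motion=[[[0,0,0,-45,112,0,0.4],[0,0,0,-45,112,0,0.4],[0,0,0,-45,112,0,0.4],[0,0,0,-45,112,-25,0.4],[0,0,0,-45,112,-53,0.4],[0,0,0,-45,112,-53,0.4],[0,0,0,-45,112,-53,0],[0,0,0,-45,112,-53,0],[0,0,0,-45,112,-53,0],[0,0,0,-45,112,-53,0],[0,0,0,-45,112,-53,0]]], newtons=20)

```text
clock: 4.95
position: [0.5876, 0.0304, 0.1076]
ee_rot: [0.052, 0.704, -0.049, 0.707]
force: [0.9, 3.7, 2.7]
finger_gap: 0.0119
```

>>> drive_tool(motion=[[[0,0,0,1,7,0,0],[0,0,0,2,14,0,0],[0,0,0,3,20.8,0,0],[0,0,0,3.8,26.2,0,0],[0,0,0,4,28,0,0],[0,0,0,4,28,0,0]]])

```text
clock: 5.55
position: [0.5914, 0.0573, 0.1076]
ee_rot: [0.051, 0.704, -0.05, 0.706]
force: [-1.6, -7.8, 1.0]
finger_gap: 0.0121
```

>>> drive_tool(motion=[[[0,0,0,0,0,0,0.4],[0,0,0,0,0,0,0.4],[0,0,0,0,0,0,0.4],[0,0,0,0,0,40,0.4],[0,0,0,0,0,80,0.4],[0,0,0,-50,-50,100,0.5],[0,0,0,-100,-100,100,0.6],[0,0,0,-130,-140,100,0.6],[0,0,0,-130,-190,100,0.6],[0,0,0,-130,-240,100,0.6],[0,0,0,-130,-280,100,0.6]]])

```text
clock: 6.65
position: [0.4625, -0.1979, 0.2082]
ee_rot: [0.05, 0.704, -0.05, 0.707]
force: [1.1, 0.3, 0.6]
finger_gap: 0.055
```

```bash
python3 -c "
from h import *
delta((.4698,-.348),.06,-16.1)
snap('top','t2.png',(190,100,390,275),4)"
```

```text
clock 6.7 pos [ 462.5 -197.9  208.2] F [1.1 0.3 0.6] gap 55.0 j6 -1.99
turn [-0.   0.2 -8. ] shift [   7.3 -150.1 -148.2]
```

View pics/t2.png

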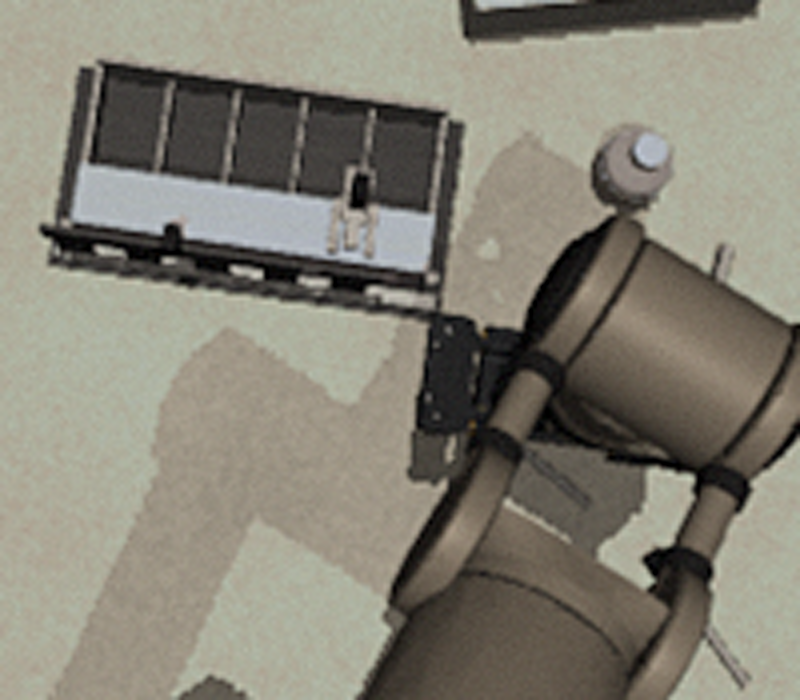

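The catch is back (tab at (360,190)) and the shutter is open with its gaps over the bores. The rod tip at (722,250) hasn't moved. Next is the rod.

>>> drive_tool(motion=[[[0,0,-8,7,-150,0,0.6],[0,0,-8,7,-150,0,0.6],[0,0,-8,7,-150,-30,0.6],[0,0,-8,7,-150,-80,0.6],[0,0,-8,7,-150,-130,0.6],[0,0,-8,7,-150,-140,0.6],[0,0,-8,7,-150,-140,0.6]]])

```text
clock: 7.4
position: [0.4681, -0.3535, 0.0645]
ee_rot: [0.101, 0.7, -0.101, 0.7]
force: [0.0, -0.4, 0.2]
finger_gap: 0.055
```

```bash
python3 -c "
from h import *
delta((.4698,-.348),.003,-16.1)
snap('side','s3.png',(225,215,345,315),5)
f=lambda p:np.round((px('side',p)-[225,215])*5)
print(f([.4628,-.3459,.024]),f([.6069,-.3875,.012]),f([.4302,-.3366,.012]),f([.4969,-.3579,.012]))
"
```

```text
clock 7.4 pos [ 468.1 -353.5   64.5] F [ 0.  -0.4  0.2] gap 55.0 j6 -2.06
turn [-0.  -0.1  0.3] shift [  1.7   5.5 -61.5]
[248. 346.] [482. 352.] [194. 356.] [304. 357.]
```

View pics/s3.png

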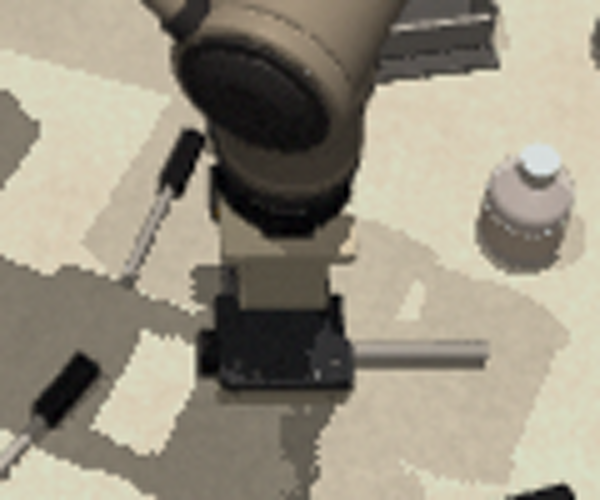

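>>> drive_tool(motion=[[[0,0,0,3,5,-30,0.6],[0,0,0,3,5,-55,0.6],[0,0,0,3,5,-60,0.6],[0,0,0,3,5,-60.5,0.6],[0,0,0,3,5,-60.5,0],[0,0,0,3,5,-60.5,0],[0,0,0,3,5,-60.5,0],[0,0,0,3,5,-60.5,0],[0,0,0,3,5,-60.5,0],[0,0,0,3,5,-60.5,0]]], newtons=45)

```text
clock: 8.45
position: [0.4726, -0.3496, 0.0072]
ee_rot: [0.1, 0.699, -0.102, 0.701]
force: [-0.8, 2.4, 6.2]
finger_gap: 0.0237
```

```bash
python3 -c "
from h import *
delta(mag(-210,-108),.150,YAW)"
```

```text
clock 8.4 pos [ 472.6 -349.6    7.2] F [-0.8  2.4  6.2] gap 23.7 j6 -2.05
turn [0.2 0.2 8.2] shift [-81.8 267.2 142.8]
```

>>> drive_tool(motion=[[[0,0,0,0,0,40,0],[0,0,0,0,0,90,0],[0,0,8.2,-20,40,100,0],[0,0,8.2,-40,90,100,0],[0,0,8.2,-55,140,100,0],[0,0,8.2,-70,190,100,0],[0,0,8.2,-80,235,100,0],[0,0,8.2,-80,267,80,0],[0,0,8.2,-80,267,50,0],[0,0,8.2,-80,267,34,0],[0,0,8.2,-80,267,34,0]]])

```text
clock: 9.55
position: [0.3912, -0.0818, 0.0396]
ee_rot: [0.05, 0.706, -0.051, 0.705]
force: [-0.4, -0.0, -1.9]
finger_gap: 0.0238
```

```bash
python3 -c "
from h import *
delta(mag(-203,-108),.041,YAW)
snap('side','s4.png',(195,150,335,255),5.5); snap('top','t4.png',(240,120,340,220),5)
p=mag(-60,-108)
f=lambda p:np.round((px('side',p)-[195,150])*5.5);g=lambda p:np.round((px('top',p)-[240,120])*5)
s=r.read_state()['position']; a=np.radians(YAW); t=s[:2]+.143*np.array([np.cos(a),np.sin(a)]);h=s[:2]+.028*np.array([np.cos(a),np.sin(a)])
for q in(t,h): print(f([*q,.046]),g([*q,.046]))
print('bore1 mouth',f([*mag(-34,-108),.046]),g([*mag(-34,-108),.046]))
I=[cv2.imread('pics/s4.png')[:500],cv2.imread('pics/t4.png')]
"
```

```text
clock 9.6 pos [391.2 -81.8  39.6] F [-0.4 -0.  -1.9] gap 23.8 j6 -1.82
turn [ 0.1 -0.  -0.1] shift [ 6.5 -1.6  1.4]
[420. 364.] [220. 310.]
[242. 385.] [195. 494.]
bore1 mouth [467. 358.] [227. 261.]
```

View pics/s4.png

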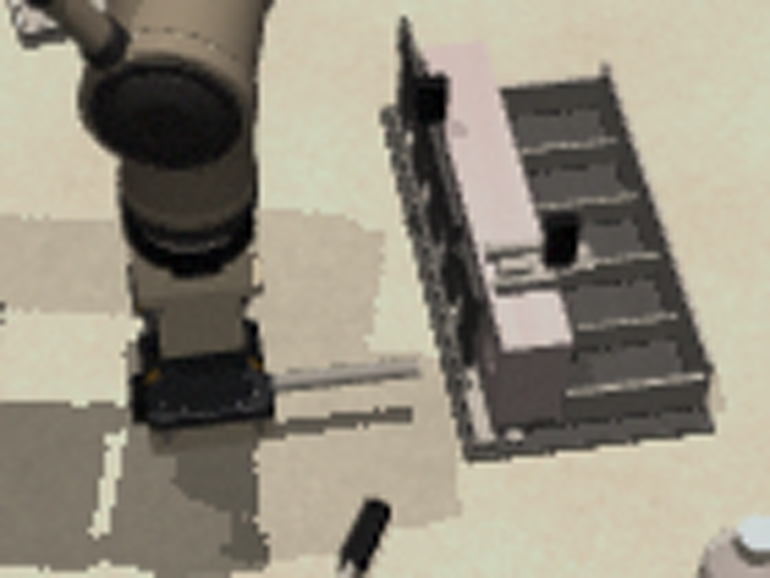

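View pics/t4.png

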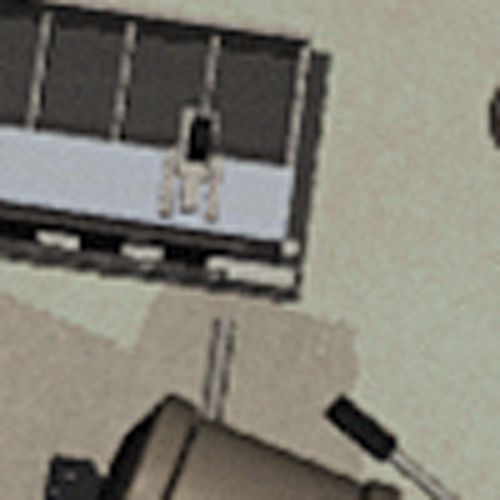

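The rod is held straight. Its tip is about 2 mm toward -y in the camera frame, which matches the camera-to-robot offset I found when gripping the tabs, so it is lined up with bore 1.

>>> drive_tool(motion=[[[0,0,0,19.8,-2.9,1.5,0],[0,0,0,34.6,-5,1.5,0],[0,0,0,42,-6,1.5,0],[0,0,0,49.5,-7.1,1.5,0],[0,0,0,59.4,-8.6,1.5,0],[0,0,0,69.3,-10,1.5,0],[0,0,0,79.2,-11.4,1.5,0],[0,0,0,89.1,-12.8,1.5,0],[0,0,0,99,-14.3,1.5,0],[0,0,0,107,-15.4,1.5,0],[0,0,0,112,-16,1.5,0],[0,0,0,112,-16,1.5,0]]])

```text
clock: 10.85
position: [0.5052, -0.0988, 0.0427]
ee_rot: [0.049, 0.704, -0.051, 0.706]
force: [-0.1, -0.2, 0.5]
finger_gap: 0.0237
```

```bash
sed -i 's/^MAG=.*YAW/MAG=np.array([.614,-.004]); YAW/' h.py; python3 -c "
from h import *
delta(mag(-203,-54),.041,YAW)
snap('side','s5.png',(195,150,335,255),5.5)
"
```

```text
clock 10.8 pos [505.2 -98.8  42.7] F [-0.1 -0.2  0.5] gap 23.7 j6 -1.77
turn [ 0.2  0.2 -0. ] shift [-99.9  70.3  -1.7]
```

View pics/s5.png

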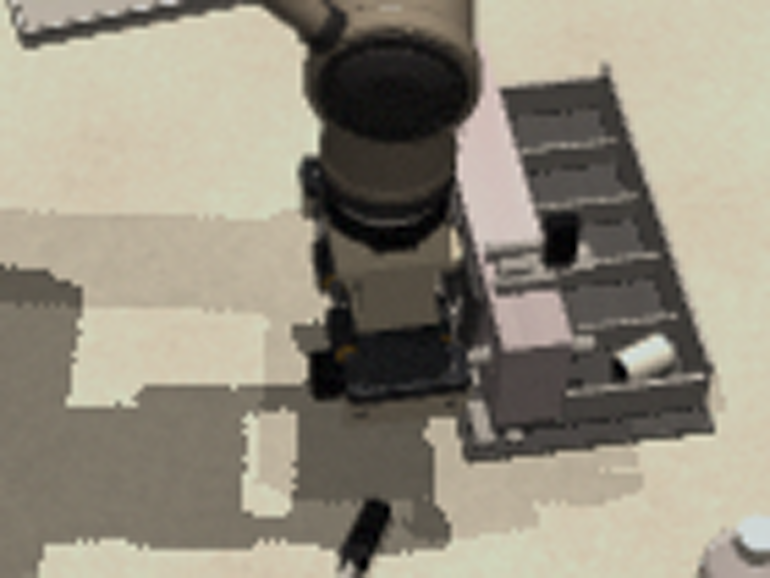

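Adapter 1 lies in its lane at (645,357), with the rod tip showing through the bore. Next is bore 2.

>>> drive_tool(motion=[[[0,0,0,-49.5,7.1,0,0],[0,0,0,-99,14.3,-1,0],[0,0,0,-106,15,-1,0],[0,0,0,-106,15,-1,0],[0,0,0,-101,55,-1,0],[0,0,0,-100,70.3,-1,0],[0,0,0,-100,70.3,-1,0],[0,0,0,-100,70.3,-1,0],[0,0,0,-80.2,67.4,-1,0],[0,0,0,-65.4,65.3,-1,0],[0,0,0,-58,64.3,-1,0],[0,0,0,-50.5,63.2,-1,0]]])

```text
clock: 12.1
position: [0.4546, -0.0362, 0.0415]
ee_rot: [0.05, 0.704, -0.051, 0.706]
force: [-0.2, -0.2, -2.3]
finger_gap: 0.0236
```

>>> drive_tool(motion=[[[0,0,0,10,-1.4,0,0],[0,0,0,20,-2.9,0,0],[0,0,0,30,-4.3,0,0],[0,0,0,40,-5.7,0,0],[0,0,0,50,-7.1,0,0],[0,0,0,58,-8.3,0,0],[0,0,0,63,-9,0,0],[0,0,0,63,-9,0,0]]])

```text
clock: 12.9
position: [0.5182, -0.0453, 0.0414]
ee_rot: [0.05, 0.704, -0.051, 0.706]
force: [0.3, 0.5, -1.0]
finger_gap: 0.0237
```

```bash
python3 -c "
from h import *
delta(mag(-203,0),.042,YAW)
delta(mag(-203+112,-54),.042,YAW)
"
```

```text
clock 12.9 pos [518.2 -45.3  41.4] F [ 0.3  0.5 -1. ] gap 23.7 j6 -1.66
turn [0.2 0.1 0. ] shift [-105.1   70.2    0.6]
clock 12.9 pos [518.2 -45.3  41.4] F [ 0.3  0.5 -1. ] gap 23.7 j6 -1.66
turn [0.2 0.1 0. ] shift [-1.9  0.8  0.6]
```

>>> drive_tool(motion=[[[0,0,0,-49.5,7.1,0,0],[0,0,0,-99,14.3,0.5,0],[0,0,0,-110,15.8,0.5,0],[0,0,0,-110,15.8,0.5,0],[0,0,0,-106,55,0.5,0],[0,0,0,-105,70.2,0.5,0],[0,0,0,-105,70.2,0.5,0],[0,0,0,-105,70.2,0.5,0],[0,0,0,-85.2,67.4,0.5,0],[0,0,0,-70.4,65.3,0.5,0],[0,0,0,-63,64.3,0.5,0],[0,0,0,-55.5,63.2,0.5,0]]])

```text
clock: 14.1
position: [0.4631, 0.0172, 0.0418]
ee_rot: [0.05, 0.704, -0.052, 0.706]
force: [-0.2, 0.2, -0.7]
finger_gap: 0.0235
```

>>> drive_tool(motion=[[[0,0,0,10,-1.4,0,0],[0,0,0,20,-2.9,0,0],[0,0,0,30,-4.3,0,0],[0,0,0,40,-5.7,0,0],[0,0,0,50,-7.1,0,0],[0,0,0,58,-8.3,0,0],[0,0,0,63,-9,0,0],[0,0,0,63,-9,0,0]]])

```text
clock: 14.9
position: [0.5267, 0.0081, 0.0417]
ee_rot: [0.05, 0.704, -0.052, 0.706]
force: [-0.4, 0.2, -2.2]
finger_gap: 0.0235
```

```bash
python3 -c "
from h import *
delta(mag(-203,54),.042,YAW)
snap('side','s6.png',(195,130,335,235),5.5)
"
```

```text
clock 14.9 pos [526.7   8.1  41.7] F [-0.4  0.2 -2.2] gap 23.5 j6 -1.55
turn [0.2 0.1 0.1] shift [-105.9   70.3    0.3]
```

View pics/s6.png

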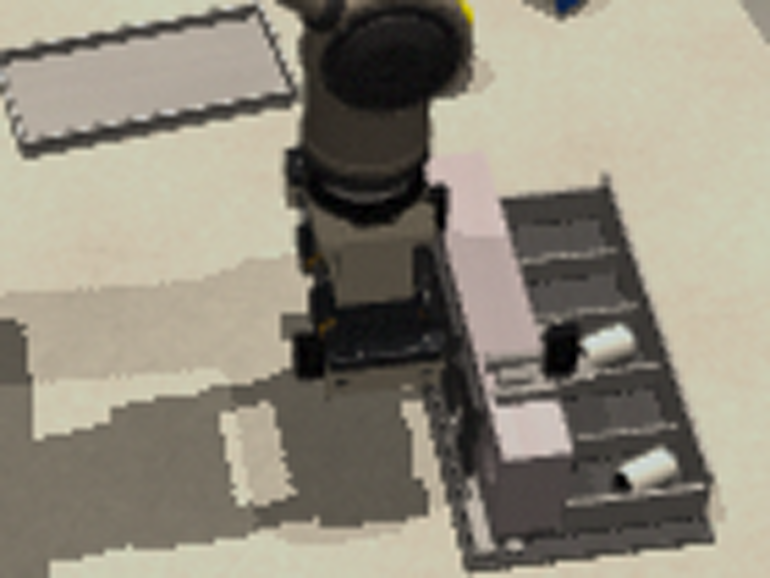

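Adapters 1 and 3 are out, at (645,468) and (607,345). Lane 2 is empty, so that cup is absent. Next is bore 4.

>>> drive_tool(motion=[[[0,0,0,-49.5,7.1,0,0],[0,0,0,-99,14.3,0.5,0],[0,0,0,-110,15.8,0.5,0],[0,0,0,-110,15.8,0.5,0],[0,0,0,-107,55,0.5,0],[0,0,0,-106,70.2,0.5,0],[0,0,0,-106,70.2,0.5,0],[0,0,0,-106,70.2,0.5,0],[0,0,0,-86.2,67.4,0.5,0],[0,0,0,-71.4,65.3,0.5,0],[0,0,0,-64,64.3,0.5,0],[0,0,0,-56.5,63.2,0.5,0]]])

```text
clock: 16.15
position: [0.4699, 0.0707, 0.0419]
ee_rot: [0.05, 0.705, -0.052, 0.706]
force: [-0.3, 0.6, -1.2]
finger_gap: 0.0235
```

>>> drive_tool(motion=[[[0,0,0,10,-1.4,0,0],[0,0,0,20,-2.9,0,0],[0,0,0,30,-4.3,0,0],[0,0,0,40,-5.7,0,0],[0,0,0,50,-7.1,0,0],[0,0,0,58,-8.3,0,0],[0,0,0,63,-9,0,0],[0,0,0,63,-9,0,0]]])

```text
clock: 16.95
position: [0.5335, 0.0616, 0.0419]
ee_rot: [0.05, 0.705, -0.052, 0.706]
force: [0.0, -0.2, -1.1]
finger_gap: 0.0237
```

```bash
python3 -c "
from h import *
delta(mag(-203,108),.042,YAW)
"
```

```text
clock 16.9 pos [533.5  61.6  41.9] F [ 0.  -0.2 -1.1] gap 23.7 j6 -1.45
turn [0.2 0.1 0.1] shift [-1.05e+02  7.02e+01  1.00e-01]
```

>>> drive_tool(motion=[[[0,0,0,-49.5,7.1,0,0],[0,0,0,-99,14.3,0,0],[0,0,0,-110,15.8,0,0],[0,0,0,-110,15.8,0,0],[0,0,0,-106,55,0,0],[0,0,0,-105,70.2,0,0],[0,0,0,-105,70.2,0,0],[0,0,0,-105,70.2,0,0],[0,0,0,-85.2,67.4,0,0],[0,0,0,-70.4,65.3,0,0],[0,0,0,-63,64.3,0,0],[0,0,0,-55.5,63.2,0,0]]])

```text
clock: 18.15
position: [0.4783, 0.124, 0.0417]
ee_rot: [0.051, 0.705, -0.053, 0.706]
force: [-1.1, -0.5, -2.0]
finger_gap: 0.0235
```

>>> drive_tool(motion=[[[0,0,0,10,-1.4,0,0],[0,0,0,20,-2.9,0,0],[0,0,0,30,-4.3,0,0],[0,0,0,40,-5.7,0,0],[0,0,0,50,-7.1,0,0],[0,0,0,58,-8.3,0,0],[0,0,0,63,-9,0,0],[0,0,0,63,-9,0,0]]])

```text
clock: 18.95
position: [0.5419, 0.1149, 0.0416]
ee_rot: [0.051, 0.705, -0.053, 0.706]
force: [0.5, -0.5, -0.8]
finger_gap: 0.0232
```

>>> drive_tool(motion=[[[0,0,0,-49.5,7.1,0,0],[0,0,0,-99,14.3,0,0],[0,0,0,-120,17,0,0],[0,0,0,-120,17,30,0],[0,0,0,-120,17,60,0],[0,0,0,-120,17,60,0]]])

```text
clock: 19.55
position: [0.4237, 0.1324, 0.1049]
ee_rot: [0.051, 0.702, -0.052, 0.708]
force: [0.2, -0.6, -1.4]
finger_gap: 0.0237
```

```bash
python3 -c "
from h import *
delta((.412,.346),.1,0)
snap('side','s7.png',(195,110,335,235),4.6)
snap('top','t7.png',(110,90,315,250),3.9)
"
```

```text
clock 19.6 pos [423.7 132.4 104.9] F [ 0.2 -0.6 -1.4] gap 23.7 j6 -1.29
turn [0.1 0.5 8.4] shift [-11.7 213.6  -4.9]
```

View pics/t7.png

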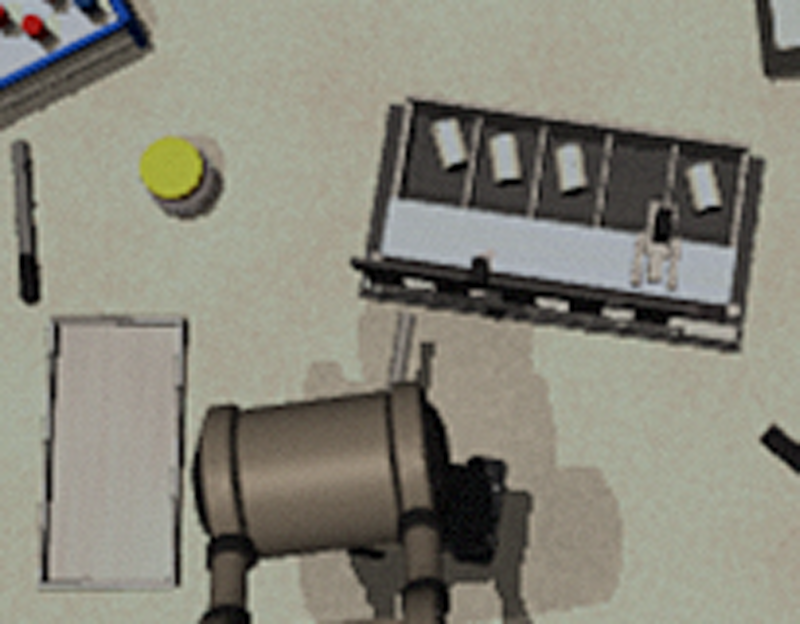

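View pics/s7.png

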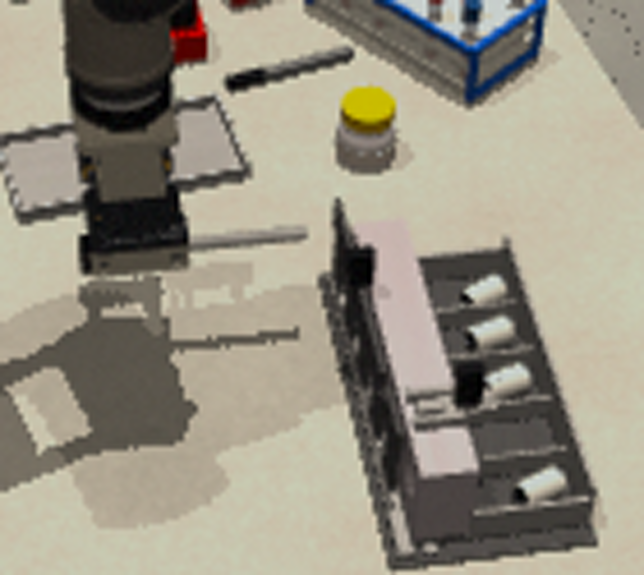

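Four cups are in lanes 5, 4, 3 and 1, at (450,143), (505,157), (570,167) and (705,185) in the top view. Lane 2 is empty. Next I work out the tray pose for the rod.

```bash
python3 -c "
from h import *
T=np.array([cp('top',x,y,110,90,3.9,.016) for x,y in((52,318),(187,318),(180,586),(42,584))]);print(T)
m=T.mean(0);d=T[0]+T[1]-T[2]-T[3];yaw=np.degrees(np.arctan2(d[1],d[0]));print(m,yaw)
a=np.radians(yaw);g=m[:2]-.0505*np.array([np.cos(a),np.sin(a)])+[0,.0015]
print(g);delta(g,.1,yaw)
"
```

```text
[[0.57179726 0.40176075 0.016     ]
 [0.57207268 0.29339992 0.016     ]
 [0.35694154 0.29327553 0.016     ]
 [0.35869753 0.40193316 0.016     ]]
[0.46487725 0.34759234 0.016     ] -0.006425103293198202
[0.41437725 0.34909801]
clock 19.6 pos [421.8 132.  102. ] F [-1.2 -0.  -2.2] gap 23.2 j6 -1.29
turn [0.1 0.1 8.4] shift [ -7.5 217.1  -2. ]
```

>>> drive_tool(motion=[[[0,0,8.4,-7.5,40,0,0],[0,0,8.4,-7.5,90,0,0],[0,0,8.4,-7.5,140,0,0],[0,0,8.4,-7.5,190,0,0],[0,0,8.4,-7.5,217,0,0],[0,0,8.4,-7.5,217,-30,0],[0,0,8.4,-7.5,217,-60,0],[0,0,8.4,-7.5,217,-75,0],[0,0,8.4,-7.5,217,-80,0],[0,0,8.4,-7.5,217,-80,0]]])

```text
clock: 20.65
position: [0.4135, 0.3484, 0.0205]
ee_rot: [-0.002, 0.707, -0.001, 0.707]
force: [0.9, -0.5, -1.0]
finger_gap: 0.0236
```

```bash
python3 -c "
from h import *
delta((.4144,.3491),.012,0)
"
```

```text
clock 20.6 pos [413.5 348.4  20.5] F [ 0.9 -0.5 -1. ] gap 23.6 j6 -1.01
turn [ 0.2 -0.  -0. ] shift [ 0.9  0.7 -8.5]
```

>>> drive_tool(motion=[[[0,0,0,0,0,-5,0],[0,0,0,0,0,-8.5,0],[0,0,0,0,0,-9,0],[0,0,0,0,0,-9,0]]])

```text
clock: 21.05
position: [0.4137, 0.3484, 0.0118]
ee_rot: [-0.001, 0.707, -0.001, 0.707]
force: [0.2, -0.0, -1.7]
finger_gap: 0.0237
```

>>> drive_tool(motion=[[[0,0,0,0,0,0,0.45],[0,0,0,0,0,0,0.45],[0,0,0,0,0,0,0.45],[0,0,0,0,0,0,0.45],[0,0,0,0,0,20,0.45],[0,0,0,0,0,60,0.45],[0,0,0,0,0,110,0.45],[0,0,0,0,0,150,0.45],[0,0,0,40,-40,150,0.45],[0,0,0,70,-80,150,0.45],[0,0,0,90,-120,150,0.45]]])

```text
clock: 22.15
position: [0.5045, 0.2286, 0.1624]
ee_rot: [-0.002, 0.706, -0.001, 0.708]
force: [0.4, 0.1, 0.3]
finger_gap: 0.0413
```

```bash
python3 -c "
from h import *
delta(mag(-32,57),.16,YAW)
"
```

```text
clock 22.1 pos [504.5 228.6 162.4] F [0.4 0.1 0.3] gap 41.3 j6 -1.28
turn [ 0.2  0.1 -8.3] shift [  85.9 -171.6   -2.4]
```

>>> drive_tool(motion=[[[0,0,-8.3,22,-43,0,0.45],[0,0,-8.3,43,-86,0,0.45],[0,0,-8.3,65,-129,0,0.45],[0,0,-8.3,86,-171,0,0.45],[0,0,-8.3,86,-171,0,0.45],[0,0,-8.3,86,-171,-30,0.45],[0,0,-8.3,86,-171,-55,0.45],[0,0,-8.3,86,-171,-55,0],[0,0,-8.3,86,-171,-55,0],[0,0,-8.3,86,-171,-55,0],[0,0,-8.3,86,-171,-55,0],[0,0,-8.3,86,-171,-55,0]]], newtons=20)

```text
clock: 23.35
position: [0.5912, 0.0572, 0.1089]
ee_rot: [0.049, 0.704, -0.052, 0.707]
force: [-1.2, -2.5, 4.7]
finger_gap: 0.0118
```

>>> drive_tool(motion=[[[0,0,0,-1,-7,0,0],[0,0,0,-2,-14,0,0],[0,0,0,-3,-20.8,0,0],[0,0,0,-3.8,-26.2,0,0],[0,0,0,-4,-28,0,0],[0,0,0,-4,-28,0,0]]])

```text
clock: 23.95
position: [0.5874, 0.0302, 0.109]
ee_rot: [0.05, 0.704, -0.051, 0.707]
force: [1.7, 8.8, -1.3]
finger_gap: 0.0118
```

>>> drive_tool(motion=[[[0,0,0,0,0.5,0,0.4],[0,0,0,0,0.5,0,0.4],[0,0,0,0,0.5,0,0.4],[0,0,0,0,0.5,40,0.4],[0,0,0,0,0,50,0.4],[0,0,0,20,-40,50,0.4],[0,0,0,42.5,-85,50,0.4],[0,0,0,42.5,-112,50,0.4],[0,0,0,42.5,-112,50,0.4],[0,0,0,42.5,-112,25,0.4],[0,0,0,42.5,-112,-2,0.4],[0,0,0,42.5,-112,-2,0.4]]])

```text
clock: 25.15
position: [0.6272, -0.0806, 0.1032]
ee_rot: [0.051, 0.706, -0.051, 0.704]
force: [-0.7, -0.2, -0.7]
finger_gap: 0.0369
```

>>> drive_tool(motion=[[[0,0,0,0,0,0,0],[0,0,0,0,0,0,0],[0,0,0,0,0,0,0],[0,0,0,0,0,0,0],[0,0,0,0,0,0,0],[0,0,0,-7,1,0,0],[0,0,0,-14,2,0,0],[0,0,0,-20.8,3,0,0],[0,0,0,-26.7,3.9,0,0],[0,0,0,-28,4,0,0],[0,0,0,-28,4,0,0]]])

```text
clock: 26.25
position: [0.6019, -0.0777, 0.1046]
ee_rot: [0.05, 0.703, -0.051, 0.707]
force: [8.3, -4.9, 0.4]
finger_gap: 0.0119
```

>>> drive_tool(motion=[[[0,0,0,0,0,0,0.4],[0,0,0,0,0,0,0.4],[0,0,0,0,0,0,0.4],[0,0,0,0,0,40,0.4],[0,0,0,0,0,90,0.4],[0,0,0,-50,-20,110,0.4],[0,0,0,-100,-40,110,0.4],[0,0,0,-150,-60,110,0.4],[0,0,0,-200,-80,110,0.4],[0,0,0,-200,-120,110,0.4],[0,0,0,-200,-160,110,0.4]]])

```text
clock: 27.35
position: [0.3993, -0.238, 0.215]
ee_rot: [0.05, 0.704, -0.051, 0.707]
force: [-0.3, 0.2, -1.1]
finger_gap: 0.0365
```

```bash
python3 -c "
from h import *
snap('top','t8.png',(110,90,340,262),3.4)
a=cv2.imread('pics/raw_t8.png')[108:188,195:315]; b=cv2.imread('pics/raw_t0.png')[108:188,195:315]
c=cv2.imread('pics/raw_t8.png')[150:250,110:180]
up=lambda i,s:cv2.resize(i,None,fx=s,fy=s,interpolation=cv2.INTER_CUBIC)
L=np.vstack([up(b,3.7),up(a,3.7)]); Q=cv2.resize(c,(350,500)); Q=np.vstack([Q,np.zeros((L.shape[0]-500,350,3),np.uint8)])
cv2.imwrite('pics/fin.png',np.hstack([L,Q]))
print(L.shape, r.read_state()['force'])
"
```

```text
(592, 444, 3) [ 0.38469223 -5.99039155  1.03454532]
```

View pics/fin.png

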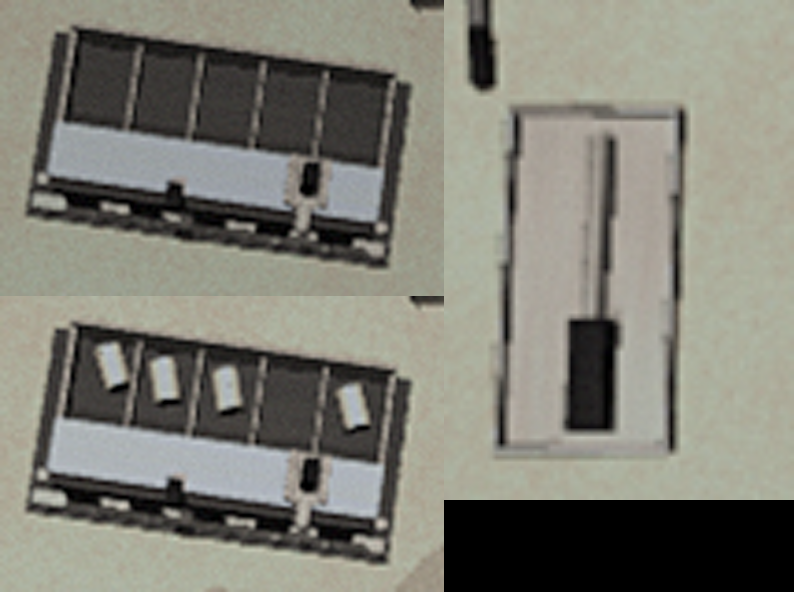

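The final view matches the start: the catch tab is at the same spot ((310,475) against (310,180)) and so is the shutter tab (176,490). Four cups are in the lanes and the rod lies inside the tray.

>>> drive_tool(motion=[[[0,0,0,0,0,0,0.4],[0,0,0,0,0,0,0.4],[0,0,0,0,0,0,0.4]]])

```text
clock: 27.7
position: [0.4009, -0.2429, 0.2149]
ee_rot: [0.05, 0.703, -0.053, 0.707]
force: [0.7, -0.1, -0.5]
finger_gap: 0.0367
```

```bash
python3 -c "
from h import *
print(r.read_state()['force'],r.read_state()['qvel'].round(3)); print(sign_off())"
```

```text
[ 0.69024425 -0.09382736 -0.45440995] [ 0.011 -0.001 -0.001 -0.003  0.001 -0.001]
the job is handed in; nothing more can be done
None
```

The magazine is empty and locked again, and the job is handed in at about 28 s on the robot's clock. I slid the catch back, opened the shutter and pushed the rod through all five bores. I then laid the rod in the tool tray, closed the shutter and slid the catch home.

- **Cups:** adapters 1, 3, 4 and 5 lie in their lanes of the collecting tray. Lane 2 stayed empty although the rod went fully through bore 2, so I take adapter 2 as absent.
- **Shutter and catch:** both met their end stops (8–9 N) when closed. In the last top view their tabs are where they were at the start.
- **Rod:** it lies wholly inside the tool tray.
- **Robot:** it stood clear of everything at the end, with the force reading about zero. One reading of -6 N in y, taken as the arm stopped, was gone by the next.
- **Checks that disagreed:** the camera put the magazine about 1.5 mm further to -y than gripping the tabs did. I used the gripped position for pushing.
- **Other things on the desk:** I saw none of them disturbed, but I did not measure them again.
- **Pictures:** I viewed 15, one over the budget.

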